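# Test two keyed coupling hubs on a spindle and sort them by key position

### The job

The two loose coupling hubs differ only in where the keyway is cut: one has it behind one of the two flats of its boss, the other behind a rounded side. First the hub with the keyway behind a flat, then the other: test-seat the hub on the keyed spindle, keyway over the key, until its flange rests fully on the base, then lift it off and stand it on its flange in the free half of the tray whose sample hub has the keyway in the same position, before you take up the next. Set the hubs down, do not drop them, and do not push the other things on the bench about.

Things in the scene. Friction and masses are not known exactly. Their poses are not given: they have to be found in the camera images.
- hub_flat_mid (a point): Centre of the loose steel hub with the keyway behind a flat: on its axis, half-way up (20 above its underside). z: bore axis, up; x: from the axis towards the keyway. The boss's flats, 48 apart, face along +x and -x: grip it across these, above the flange. About 0.3 kg.
- hub_flat: The same hub as point hub_flat_mid, same axes; origin at the centre of its underside. Flange 72 across, 8 thick; boss above it 58 in diameter with two parallel flats 48 apart; height 40 in all. Through bore 30 in diameter with one keyway, 14 wide, reaching 20 from the axis, full height.
- hub_round_mid (a point): Centre of the loose steel hub with the keyway behind a rounded side: on its axis, half-way up (20 above its underside). z: bore axis, up; x: from the axis towards the keyway. The boss's flats, 48 apart, face along +y and -y: grip it across these, above the flange. About 0.3 kg.
- hub_round: The same hub as point hub_round_mid, same axes; origin at the centre of its underside. Flange 72 across, 8 thick; boss above it 58 in diameter with two parallel flats 48 apart; height 40 in all. Through bore 30 in diameter with one keyway, 14 wide, reaching 20 from the axis, full height.
- spindle_seat (a point): Fixed test spindle: point on its axis at the top face of its round base (84 across, 14 high). Spindle 27 in diameter, standing 36 above this face, top 6 tapered. One key, 11 wide, reaches 17.5 from the axis, to 26 above the face. x: from the axis towards the key; z up. A seated hub rests its underside here, its x along this x (about 4 degrees of play).
- tray_flat_free (a point): Floor centre (floor 4 above the bench) of the free half of the black tray for hubs with the keyway behind a flat. Fixed; 190 x 94, rim 8 high. x: along the tray to its fixed sample hub (same shape, keyway behind a flat), whose axis is 95 from this point; z up. A hub set down here has the centre of its underside on this point.
- tray_round_free (a point): Floor centre (floor 4 above the bench) of the free half of the black tray for hubs with the keyway behind a rounded side. Fixed; 190 x 94, rim 8 high. x: along the tray to its fixed sample hub (same shape, keyway behind a rounded side), whose axis is 95 from this point; z up. A hub set down here has the centre of its underside on this point.
- pot: bystander, not part of the job: black rubber pot, 62 across, 42 high. Origin at its underside
- tape_roll: bystander, not part of the job: roll of black tape lying flat, 62 across, 19 high. Origin at its underside
- spool: bystander, not part of the job: solder spool standing on end, 63 across, 70 high. Origin at its underside
- module: bystander, not part of the job: closed module with aluminium cover, 89x61x20. Origin at its underside
- pen: bystander, not part of the job: black pen, 145 long, 12 thick, along its y axis; the big bench fixture to the left of it (+y) is some 0.2 m high, keep clear of it. Origin at its underside
Things that resemble listed ones, but are neither listed nor needed, are in the scene too. What is shaped like the hub_round but green or red is not meant.

How it is judged:
By the outcome, as a careful person would: the job done as asked, in the order asked, and still so for the second after the job is handed in, with the robot touching nothing.
It also fails if it takes over 72 s, if anything falls off the work surface, if the arm or the gripper's body presses on something with over 40 N, if the wrist force passes 120 N, or if a joint passes its speed limit or range.

### The arm

A 6-joint arm with a two-finger parallel gripper is mounted at the origin on a cart in front of the work surface, level with it; the furniture and walls round the work are solid. World frame = base frame: x ahead of the robot, y to its left, z up, the work surface at z = 0. Lengths are in m, angles in rad, forces in N, time in s.
With the tool pointing down it reaches from about 0.25 to 0.725 m from the base axis. Payload 4 kg.
Tool frame: the origin (TCP) lies at the very end of the fingers, on their centre line; the grasp point (between the pads) lies 19 mm behind it (bot.pinch_z is the distance from the TCP to the grasp point, in m); z points along the fingers, x is the direction in which the jaws open and shut, and the axes are right-handed (so a half turn about z gives the same grasp; the last joint's range is limited). The gripper opens to 85 mm and grips with 20 to 120 N. Pads are 22 mm wide; open, the fingers measure 114 mm over their backs; the gripper's body (76 mm by 85 mm) begins 54 mm behind the grasp point. The pads swing forward as they close: fully open they stand 13 mm farther back than shut.
Start: joints at [1.186, 0.241, 0.005, 1.335, 0, 1.571], TCP at [0.188, 0.463, 0.231] pointing down, gripper open.
Joint ranges: [-2.72, 2.72], [-1.05, 1.87], [-1.09, 1.28], [-1.99, 2.15], [-1.42, 1.44], [-3.14, 3.14]. Speed limits (rad/s): [2.79, 2.79, 3.14, 3.14, 3.14, 3.14].

### API

Orientations are given as a unit quaternion [x, y, z, w].
In Python, from workcell import bot gives the robot as it stands. The module is installed in compiled form; this text tells all that it offers.
- The arm moves only by the shell command python3 -m inch 'ROWS'. ROWS is JSON, a list of rows, each a list of 7 numbers: the shift along the tool's x, y, z scaled (see below), then the turn, a rotation vector about the tool's x, y, z scaled (see below), then the gripper command: -1 is fully open, 1 is shut, values between are in proportion. In form: [[x, y, z, wx, wy, wz, gripper], ...]. A call has exactly 8 rows; each row shifts and turns the commanded pose from where the row before left it, along the tool's axes as they then stand; what a row does not reach is not made up. The controller multiplies each number of a shift by 2.5 cm and each number of a turn by 180 degrees. A row lasts 1/10 s, in which the tool goes at most 50 mm and 8.59 degrees, less where a joint would pass 70% of its speed; a pose out of reach is approached as far as the arm can. A call with a number of a shift or a turn outside -1 to 1 is refused whole. A call with a gripper value outside its range is refused whole. The fingers move at their own pace and stop on an object; the grip force is fixed at half the most. Time passes only in rows, so rows that do not move let the fingers close, or fill a call up. It gives the time, the measured TCP pose, the force and the opening at its end, in the units of the state.
- bot.get_obs(): the state, without advancing time (a new reading comes with each control period).
- bot.camera(name): name is "side" or "top"; returns (picture, depth): 384x512x3 uint8, blue, green, red; 384x512 float32, m along the optical axis (not along the pixel's ray), 0 where there is no reading.
- bot.get_calibration(name): a dict with "vfov" (degrees; the focal length in pixels is half the picture's height over the tangent of half this angle, whatever the lens; pixels are square), "cx", "cy" (the principal point, pixels), "dist_coeffs" ([k1, k2, p1, p2, k3] as OpenCV has them; the pictures are not rectified), "R" (3x3) and "t" (3): a world point X has camera coordinates R X + t. Camera axes: x right, y down, z forward; pixel columns grow to the right and rows downward; lengths in m; the calibration is good to about 2 mm. A picture is of the moment at which its call begins. get_calibration takes no time and is no camera call.
- bot.job_done(): hands the job in, once; it reports no verdict.
The state is a dict: "clock": time; "joint_pos": joint angles; "joint_vel": joint speeds; "tau": joint torques, N m; "eef_pos": TCP position; "tool_rot": TCP orientation; "ft_force": force on the tool from outside, world axes, zero at the start; "ft_torque": the same for the moment, N m; "grip_width": finger opening in m.
Only numpy, scipy, OpenCV 4.12 (cv2) and the standard library are available. Lean on these libraries where they do the work, as an engineer would, in place of code of your own. Each camera call takes 0.05 s, during which the arm holds its last target.

## Working session

There is one attempt and no reset: what is moved stays moved. The work goes in short steps, Python scripts to look and compute and a shell command to move; the robot and the scene stay as the last step left them, time stands still between calls to the robot, and variables do not carry over. Pictures are saved under pics/ and viewed, and the job is handed in when it is done.

```bash
mkdir -p pics; ls; python3 - <<'E'
from workcell import bot
import cv2,numpy as np
print(bot.get_obs())
for n in("side","top"):
    p,d=bot.camera(n); cv2.imwrite(f"pics/{n}0.png",p); np.savez(f"{n}0.npz",p=p,d=d); print(n,bot.get_calibration(n))
print(bot.pinch_z)
E
```

```text
pics
{'clock': 0.0, 'joint_pos': array([ 1.18602096e+00,  2.41388023e-01,  3.69852709e-03,  1.33517425e+00,
       -2.35018428e-05,  1.57079792e+00]), 'joint_vel': array([ 0.00081892,  0.00061858,  0.0004372 , -0.00061493,  0.0005884 ,
       -0.00244781]), 'tau': array([-1.00186902e-03, -3.72318363e+01,  2.52405703e+01,  1.70407339e-02,
        1.43113207e-04, -1.17885882e-06]), 'eef_pos': array([0.18744398, 0.46285075, 0.2304156 ]), 'tool_rot': array([ 8.29262000e-01,  5.58859076e-01, -8.50650429e-04,  5.87445536e-04]), 'ft_force': array([ 0.01815183,  1.04136337, -0.08270383]), 'ft_torque': array([0.02096127, 0.01649389, 0.01856517]), 'grip_width': 0.08530965775685037}
side {'vfov': 46.31034997010228, 'cx': 258.009324973952, 'cy': 188.64429773530085, 'dist_coeffs': array([-0.02984009,  0.        ,  0.        ,  0.        ,  0.        ]), 'R': array([[ 0.98859814, -0.15041049,  0.00709985],
       [-0.0591452 , -0.43123859, -0.90029724],
       [ 0.13847588,  0.88961225, -0.43521772]]), 't': array([-0.51936067,  0.06680432,  1.17973888])}
top {'vfov': 51.11808956765743, 'cx': 252.80719812807962, 'cy': 191.33755168077252, 'dist_coeffs': array([-0.05438196,  0.        ,  0.        ,  0.        ,  0.        ]), 'R': array([[-0.0217656 , -0.99970412,  0.01085939],
       [-0.99648499,  0.02081408, -0.08114455],
       [ 0.08089451, -0.01258738, -0.99664318]]), 't': array([-0.02277329,  0.53810831,  0.98263488])}
0.0187
```

View pics/side0.png

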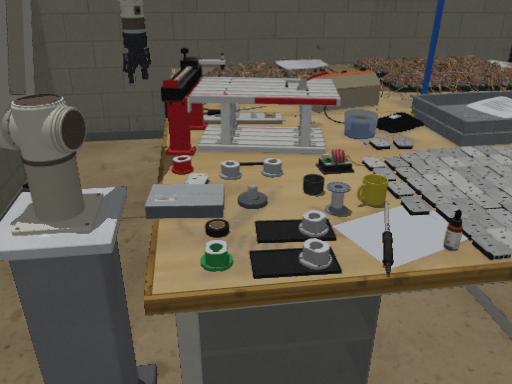

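View pics/top0.png

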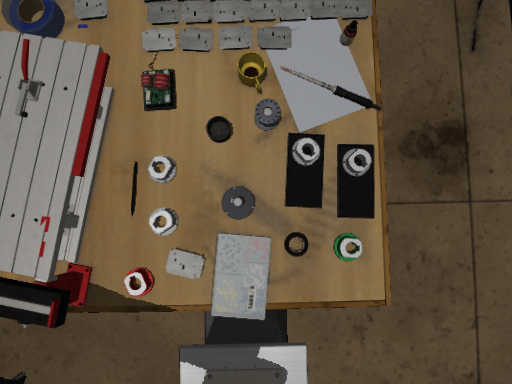

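The top view shows the loose hubs at about (162,169) and (163,221), the spindle at (238,202), and the trays at (305,170) and (355,180), each with its sample at the far (+x) end. I'll zoom in on these.

```bash
python3 - <<'E'
import cv2,numpy as np
p=np.load("top0.npz")["p"]
def c(u,v,r=22): return cv2.resize(p[v-r:v+r,u-r:u+r],(390,290*390//290),interpolation=cv2.INTER_CUBIC)[:, :]
t=[c(162,169),c(163,221),c(306,151),c(357,161)]
m=np.vstack([np.hstack(t[:2]),np.hstack(t[2:])])
cv2.imwrite("pics/z1.png",cv2.resize(m,(600,600)))
cv2.imwrite("pics/z2.png",cv2.resize(c(238,202,25),(500,500)))
E
```

```text
(no output)
```

View pics/z1.png

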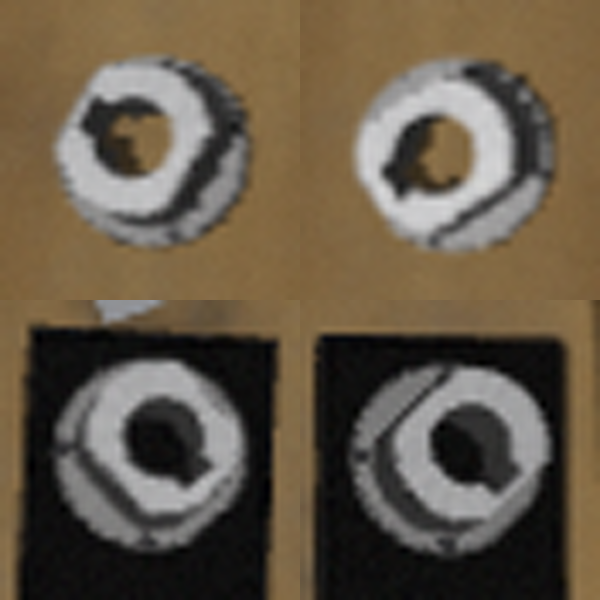

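View pics/z2.png

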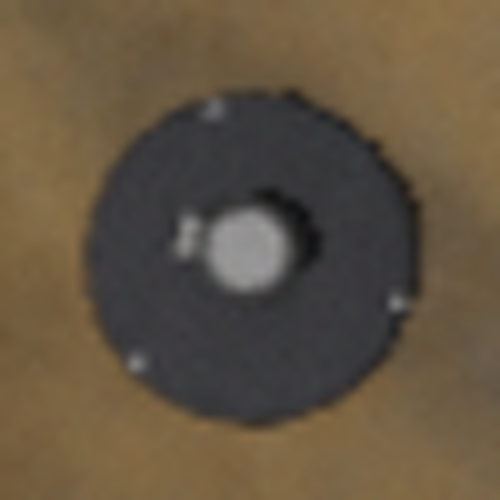

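```bash
cat > h.py <<'E'
from workcell import bot
import cv2,numpy as np
def cal(n):
    c=bot.get_calibration(n); f=192/np.tan(np.radians(c["vfov"]/2))
    return np.array([[f,0,c["cx"]],[0,f,c["cy"]],[0,0,1]]),c["dist_coeffs"],c["R"],c["t"]
def proj(n,X):
    K,D,R,t=cal(n); return cv2.projectPoints(np.float64(X).reshape(-1,1,3),cv2.Rodrigues(R)[0],t,K,D)[0].reshape(-1,2)
def cast(n,uv,z):
    K,D,R,t=cal(n); q=cv2.undistortPoints(np.float64(uv).reshape(-1,1,2),K,D).reshape(-1,2)
    d=np.c_[q,np.ones(len(q))]@R; o=-R.T@t
    return o+d*((z-o[2])/d[:,2])[:,None]
def ortho(n,p,cx,cy,z,r=.05,s=.0005):
    # picture up = +x, left = +y
    k=int(2*r/s); i=np.arange(k)
    X=cx+r-(i+.5)*s; Y=cy+r-(i+.5)*s
    XX,YY=np.meshgrid(X,Y,indexing="ij")
    m=proj(n,np.stack([XX,YY,np.full_like(XX,z)],-1)).astype(np.float32).reshape(k,k,2)
    return cv2.remap(p,m[...,0],m[...,1],cv2.INTER_CUBIC)
def zmap(n,d):
    K,D,R,t=cal(n); v,u=np.mgrid[0:384,0:512]
    q=cv2.undistortPoints(np.float64(np.stack([u,v],-1)).reshape(-1,1,2),K,D).reshape(384,512,2)
    P=np.dstack([q,np.ones((384,512))])*d[...,None]
    return (P-t)@R
E
python3 - <<'E'
from h import *
ps=[bot.camera("top") for _ in range(4)]
p=np.mean([a[0] for a in ps],0).astype(np.uint8); d=np.median([a[1] for a in ps],0)
np.savez("top1.npz",p=p,d=d)
im=[];
for (u,v,z) in [(162,169,.04),(163,221,.04),(306,151,.044),(357,161,.044),(238,202,.014),(238,202,.05)]:
    X=cast("top",(u,v),z)[0]; print(u,v,X.round(4))
    o=ortho("top",p,X[0],X[1],z); o=cv2.resize(o,(260,260),interpolation=cv2.INTER_CUBIC); im.append(o)
cv2.imwrite("pics/o1.png",np.vstack([np.hstack(im[:3]),np.hstack(im[3:])]))
W=zmap("top",d)
for u,v in [(162,180),(163,232),(306,140),(305,190),(355,200),(225,200),(238,202),(195,200)]: print(u,v,W[v,u].round(4))
E
```

```text
162 169 [0.5961 0.189  0.04  ]
163 221 [0.4679 0.187  0.04  ]
306 151 [ 0.6331 -0.1678  0.044 ]
357 161 [ 0.6058 -0.2939  0.044 ]
238 202 [0.512  0.0035 0.014 ]
238 202 [0.51   0.0026 0.05  ]
162 180 [0.5725 0.1962 0.0069]
163 232 [0.4409 0.1899 0.0273]
306 140 [ 0.6612 -0.1691  0.0417]
305 190 [ 0.5397 -0.1681  0.0024]
355 200 [ 0.5114 -0.2963  0.0008]
225 200 [0.5178 0.0362 0.0127]
238 202 [0.5101 0.0027 0.0478]
195 200 [ 0.5203  0.1138 -0.0025]
```

View pics/o1.png

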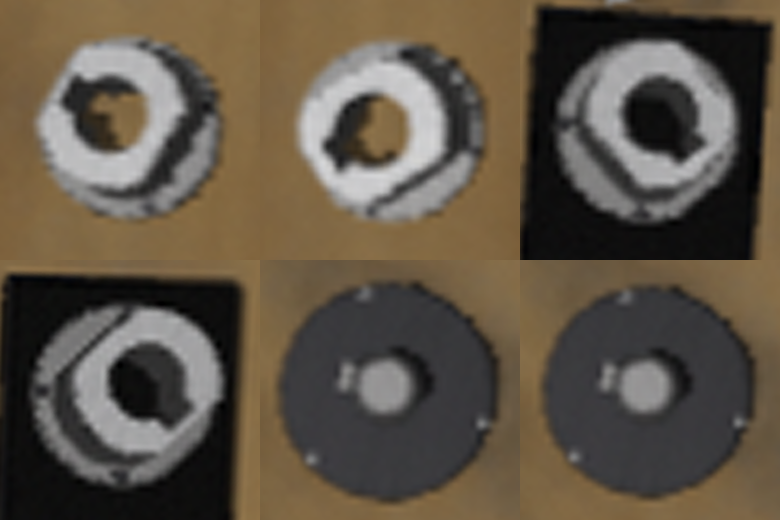

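```bash
cat > fit.py <<'E'
from h import *
from scipy.optimize import least_squares
def bore(n,p,x,y,z,thr=150,dbg=None,s=.00025,r=.045,R0=.015):
    o=ortho(n,p,x,y,z,r,s); b=cv2.GaussianBlur(o,(0,0),2).astype(int)
    g=b.min(2); m=(g>thr).astype(np.uint8)
    cs,h=cv2.findContours(1-m,cv2.RETR_LIST,cv2.CHAIN_APPROX_NONE)
    k=o.shape[0]
    best=[c for c in cs if cv2.contourArea(c)*s*s>3e-4 and cv2.contourArea(c)*s*s<1.3e-3 and np.linalg.norm(c.mean((0,1))-k/2)<.02/s]
    if not best: print("no hole"); cv2.imwrite(dbg,o); return None
    c=max(best,key=cv2.contourArea)
    q=c.reshape(-1,2)+.5; P=np.c_[x+r-q[:,1]*s,y+r-q[:,0]*s]
    cen=P.mean(0)
    w=np.ones(len(P),bool)
    for it in range(15):
        rr=least_squares(lambda v:np.hypot(*(P[w]-v[:2]).T)-v[2],[*cen,R0]).x
        e=np.hypot(*(P-rr[:2]).T)-rr[2]; w=(e<.0012)&(e>-.0015); cen=rr[:2]
    # keyway: area beyond radius R+1mm
    mm=np.zeros((k,k),np.uint8); cv2.drawContours(mm,[c],-1,1,-1)
    v,u=np.nonzero(mm); Q=np.c_[x+r-(v+.5)*s,y+r-(u+.5)*s]-cen
    kk=np.hypot(*Q.T)>rr[2]+.001
    kw=Q[kk].mean(0); a=np.degrees(np.arctan2(kw[1],kw[0]))
    if dbg:
        cv2.drawContours(o,[c],-1,(0,0,255),1)
        f=lambda X:(int((y+r-X[1])/s),int((x+r-X[0])/s))
        cv2.circle(o,f(cen),int(rr[2]/s),(0,255,0),1)
        cv2.line(o,f(cen),f(cen+.025*np.array([np.cos(np.radians(a)),np.sin(np.radians(a))])),(255,0,0),1)
        cv2.imwrite(dbg,o)
    return cen,rr[2],a,o
E
python3 - <<'E'
from fit import *
p=np.load("top1.npz")["p"]; im=[]
for nm,x,y,z,t in [("A",.596,.189,.04,110),("B",.468,.187,.04,110),("Sr",.633,-.168,.044,110),("Sf",.606,-.294,.044,110)]:
    for thr in (t,t+25):
        r=bore("top",p,x,y,z,thr,f"d{nm}.png")
        if r: print(nm,thr,r[0].round(4),r[1].round(4),r[2].round(1))
    im.append(r[3] if r else np.zeros((360,360,3),np.uint8))
cv2.imwrite("pics/f1.png",cv2.resize(np.vstack([np.hstack(im[:2]),np.hstack(im[2:])]),(600,600)))
E
```

```text
A 110 [0.6021 0.1971] 0.0145 59.0
A 135 [0.6021 0.1969] 0.0152 59.2
B 110 [0.4676 0.1942] 0.0142 122.5
B 135 [0.4676 0.1941] 0.0148 122.7
Sr 110 [ 0.6387 -0.1716] 0.015 -139.6
Sr 135 [ 0.6387 -0.1716] 0.0157 -139.1
Sf 110 [ 0.6088 -0.3005] 0.0152 -136.8
Sf 135 [ 0.6088 -0.3006] 0.0159 -136.8
```

View pics/f1.png

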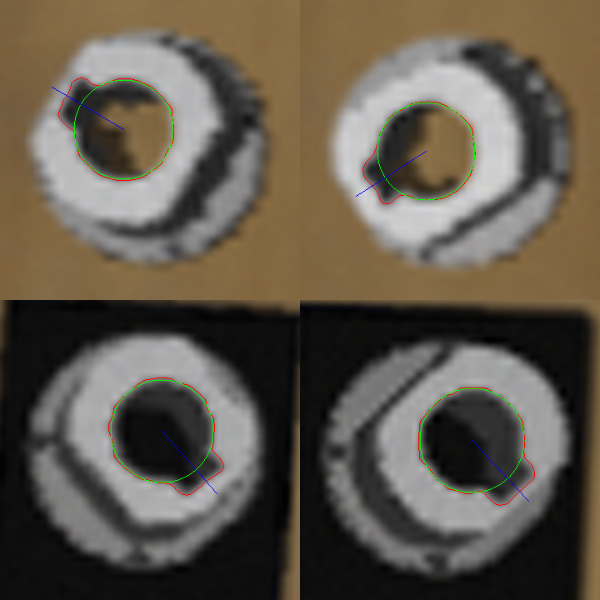

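```bash
python3 - <<'E'
from fit import *
p=np.load("top1.npz")["p"]
# spindle base
s=.00025;r=.06;x,y=.512,.0035
def fitc(P,c0,R0,tol):
    w=np.ones(len(P),bool);c=[*c0,R0]
    for i in range(20):
        c=least_squares(lambda v:np.hypot(*(P[w]-v[:2]).T)-v[2],c,loss="soft_l1",f_scale=.0005).x
        w=abs(np.hypot(*(P-c[:2]).T)-c[2])<tol
    return c
o=ortho("top",p,x,y,.014,r,s);b=cv2.GaussianBlur(o,(0,0),2).astype(int)
sat=b[...,2]-b[...,0]
for t in (25,35):
    m=(sat<t).astype(np.uint8); cs,_=cv2.findContours(m,0,1); c=max(cs,key=cv2.contourArea)
    q=cv2.convexHull(c).reshape(-1,2)+.5;q=c.reshape(-1,2)+.5
    P=np.c_[x+r-q[:,1]*s,y+r-q[:,0]*s]; print("base",t,fitc(P,(x,y),.042,.0015).round(4))
cv2.drawContours(o,[c],-1,(0,0,255),1)
for z in (.05,):
    o2=ortho("top",p,x,y,z,r,s);g=cv2.GaussianBlur(o2,(0,0),2).min(2)
    for t in (100,120):
        cs,_=cv2.findContours((g>t).astype(np.uint8),0,1)
        cs=[c for c in cs if cv2.contourArea(c)>400]
        for c in cs:
            q=c.reshape(-1,2)+.5;P=np.c_[x+r-q[:,1]*s,y+r-q[:,0]*s]; f=fitc(P,P.mean(0),.011,.003)
            print("top z",z,t,f.round(4),P.mean(0).round(4),cv2.contourArea(c)*s*s*1e6)
            cv2.drawContours(o2,[c],-1,(0,0,255),1)
cv2.imwrite("pics/s1.png",cv2.resize(np.hstack([o,o2]),(800,400)))
# key at z=.04
o=ortho("top",p,.51,.003,.04,.03,.0001); cv2.imwrite("pics/s2.png",cv2.resize(o,(600,600)))
# trays
g=p.max(2)
m=cv2.morphologyEx((g<45).astype(np.uint8),cv2.MORPH_OPEN,np.ones((3,3)))
cs,_=cv2.findContours(m,0,1)
for c in cs:
    if cv2.contourArea(c)>1500 and c[:,0,0].min()>270:
        h=cv2.convexHull(c).reshape(-1,2); P=cast("top",h,.006)[:,:2]
        rc=cv2.minAreaRect((P*1000).astype(np.float32)); print("tray",rc)
E
```

```text
base 25 [0.5117 0.0037 0.0419]
base 35 [0.5119 0.0036 0.0427]
top z 0.05 100 [0.515  0.0188 0.0034] [0.515  0.0188] 32.81250000000001
top z 0.05 100 [0.5112 0.0046 0.0096] [0.5112 0.0046] 289.81250000000006
top z 0.05 120 [0.5113 0.0046 0.0087] [0.5112 0.0046] 238.1875
tray ((561.941162109375, -297.6597900390625), (93.97756958007812, 188.8377227783203), 87.74201202392578)
tray ((591.94970703125, -168.55494689941406), (92.53704071044922, 188.81455993652344), 85.73715209960938)
```

View pics/s1.png

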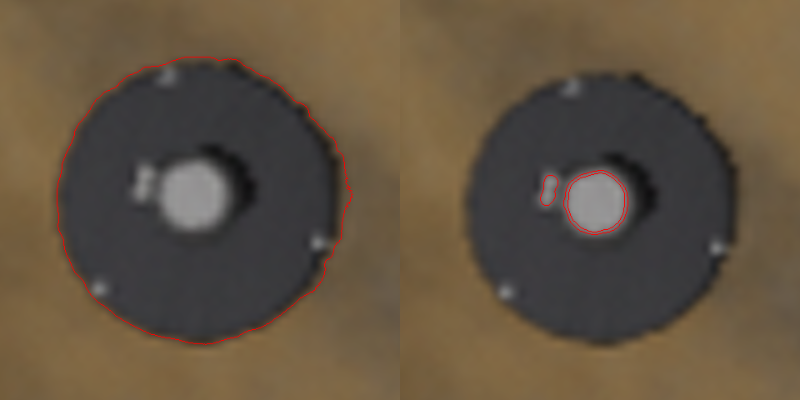

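View pics/s2.png

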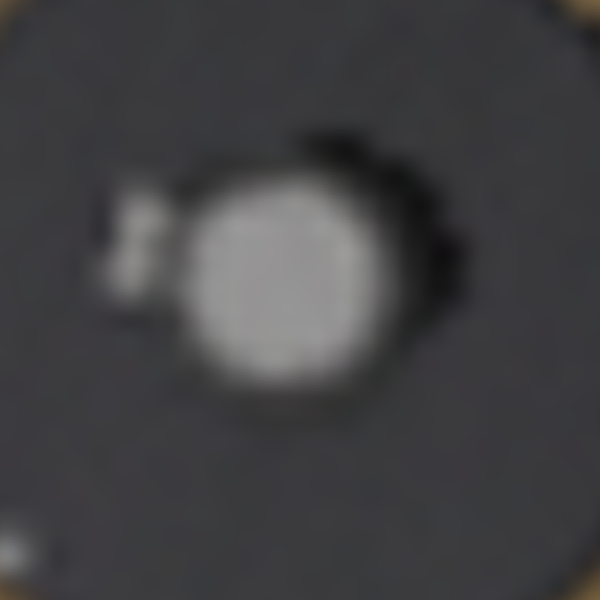

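```bash
python3 - <<'E'
from fit import *
ps=[bot.camera("side") for _ in range(4)]
p=np.mean([a[0] for a in ps],0).astype(np.uint8); np.savez("side1.npz",p=p)
for nm,x,y,z,t in [("A",.602,.197,.04,110),("B",.468,.194,.04,110),("Sr",.639,-.1716,.044,110),("Sf",.6088,-.3,.044,110)]:
    for thr in (t,t+25):
        r=bore("side",p,x,y,z,thr,f"ds{nm}.png")
        if r: print(nm,thr,r[0].round(4),r[1].round(4),r[2].round(1))
uv=proj("side",[[.5115,.0042,.03]])[0].astype(int); print(uv)
u,v=uv; c=cv2.resize(p[v-20:v+20,u-20:u+20],(500,500),interpolation=cv2.INTER_CUBIC)
print(proj("side",[[.5115,.0042,.014],[.5115,.0042,.05],[.5115+.0155*np.cos(np.radians(74)),.0042+.0155*np.sin(np.radians(74)),.04]]).round(1))
o=ortho("side",p,.5115,.0042,.05,.05,.0002)
cv2.imwrite("pics/s3.png",np.hstack([c,o[:,:300]]))
E
```

```text
A 110 [0.5998 0.1929] 0.0125 59.0
no hole
B 110 [0.465  0.1919] 0.0125 126.0
B 135 [0.4653 0.1914] 0.0145 117.4
Sr 110 [ 0.6365 -0.1744] 0.0131 -140.8
Sr 135 [ 0.6366 -0.1742] 0.0146 -139.4
Sf 110 [ 0.6063 -0.3031] 0.0135 -137.7
no hole
[252 191]
[[252.9 196.6]
 [252.9 184.9]
 [253.7 185.8]]
```

View pics/s3.png

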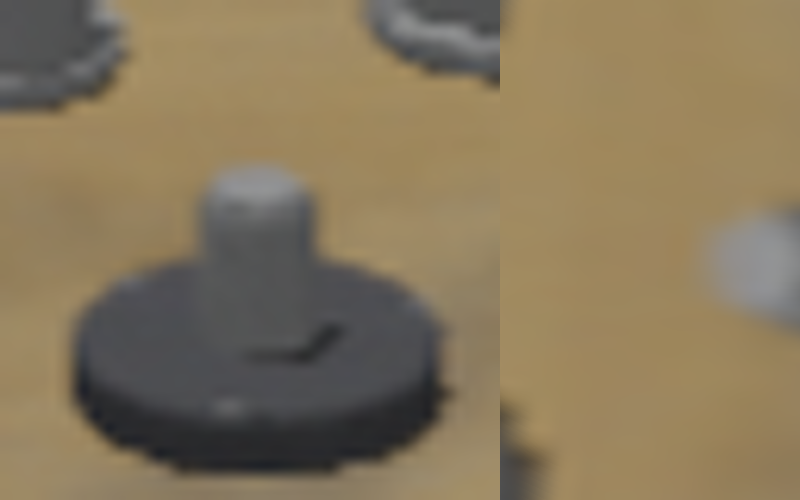

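```bash
cat > go.py <<'E'
import sys
from h import *
from scipy.spatial.transform import Rotation as Ro
def go(x=None,y=None,z=None,psi=None,show=True):
    o=bot.get_obs(); R=Ro.from_quat(o["tool_rot"]); M=R.as_matrix(); p=o["eef_pos"]
    ps=np.degrees(np.arctan2(M[1,0],M[0,0]))
    print("t %.2f pos %s psi %.2f tilt %.2f F %s w %.4f j1 %.2f j6 %.2f"%(o["clock"],p.round(4),ps,np.degrees(np.arccos(-M[2,2])),o["ft_force"].round(1),o["grip_width"],o["joint_pos"][0],o["joint_pos"][5]))
    t=np.array([p[i] if v is None else v for i,v in enumerate((x,y,z))])
    if psi is None: psi=ps
    a=np.radians(psi); T=np.array([[np.cos(a),np.sin(a),0],[np.sin(a),-np.cos(a),0],[0,0,-1]])
    print("units now-axes",(M.T@(t-p)/.025).round(3)," turned-axes",(T.T@(t-p)/.025).round(3)," turn",(Ro.from_matrix(M.T@T).as_rotvec()/np.pi).round(4))
if __name__=="__main__":
    f=lambda s:None if s=="-" else float(s)
    go(*[f(a) for a in sys.argv[1:5]])
E
python3 go.py .25 .2 .23 59; python3 go.py .602 .197 .1 59
python3 - <<'E'
from h import *
d=np.load("top1.npz");W=zmap("top",d["d"])
print("pen",cast("top",[(136,162),(133,213)],.012).round(3))
# fixture lower-right region heights
for u,v in [(108,60),(90,150),(75,230),(75,280),(110,130),(60,200),(95,200)]: print(u,v,W[v,u].round(3))
E
```

```text
t 0.50 pos [0.1877 0.4634 0.2313] psi 67.95 tilt 0.01 F [-0.3 -0.3  0.4] w 0.0854 j1 1.19 j6 1.57
units now-axes [-8.83   6.266  0.052]  turned-axes [-7.748  7.564  0.051]  turn [0.     0.     0.0497]
t 0.50 pos [0.1877 0.4634 0.2313] psi 67.95 tilt 0.01 F [-0.3 -0.3  0.4] w 0.0854 j1 1.19 j6 1.57
units now-axes [-3.655 19.361  5.251]  turned-axes [-0.599 19.694  5.251]  turn [0.     0.     0.0497]
pen [[0.619 0.261 0.012]
 [0.49  0.269 0.012]]
108 60 [0.812 0.272 0.198]
90 150 [0.651 0.376 0.023]
75 230 [0.45  0.412 0.022]
75 280 [0.331 0.396 0.058]
110 130 [ 0.707  0.333 -0.   ]
60 200 [0.513 0.363 0.208]
95 200 [ 0.525  0.371 -0.001]
```

```bash
python3 -m inch '[[-0.5,0.3,0,0,0,0.025,-1],[-1,0.7,0,0,0,0.025,-1],[-1,0.7,0,0,0,0,-1],[-1,0.7,0,0,0,0,-1],[-1,0.7,0,0,0,0,-1],[-1,0.7,0,0,0,0,-1],[-1,0.7,0,0,0,0,-0.5],[-1,0.7,0,0,0,0,-0.5]]'; python3 go.py .602 .197 .1 59
```

```text
clock: 1.3
eef_pos: [0.2069, 0.235, 0.2314]
tool_rot: [0.87, 0.492, 0.0, -0.0]
ft_force: [-0.2, 0.5, -0.0]
grip_width: 0.064
t 1.30 pos [0.2069 0.235  0.2314] psi 58.98 tilt 0.04 F [-0.2  0.5 -0. ] w 0.0640 j1 0.85 j6 1.39
units now-axes [ 6.835 14.326  5.266]  turned-axes [ 6.835 14.329  5.257]  turn [ 0.0001 -0.0002 -0.0001]
```

```bash
python3 -m inch '[[0.4,0.8,0,0,0,0,-0.5],[0.48,1,0,0,0,0,-0.5],[0.48,1,0,0,0,0,-0.5],[0.48,1,0,0,0,0,-0.5],[0.48,1,0,0,0,0,-0.5],[0.48,1,0,0,0,0,-0.5],[0.48,1,0,0,0,0,-0.5],[0.48,1,0,0,0,0,-0.5]]'; python3 -m inch '[[0.45,1,0.3,0,0,0,-0.5],[0.45,1,0.4,0,0,0,-0.5],[0.45,1,0.5,0,0,0,-0.5],[0.45,1,0.5,0,0,0,-0.5],[0.45,0.9,0.5,0,0,0,-0.5],[0.45,0.9,0.5,0,0,0,-0.5],[0.3,0.6,0.5,0,0,0,-0.5],[0,0,0,0,0,0,-0.5]]';python3 go.py .602 .197 .1 59
python3 - <<'E'
from h import *
ims=[]
for n in("top","side"):
    p,d=bot.camera(n); np.savez(n+"2.npz",p=p,d=d)
    u,v=proj(n,[[.602,.197,.1]])[0].astype(int); r=55; c=p[max(v-r,0):v+r,max(u-r,0):u+r]; ims.append(cv2.resize(c,(400,400),interpolation=cv2.INTER_CUBIC)); print(n,u,v)
cv2.imwrite("pics/g1.png",np.hstack(ims))
E
```

```text
clock: 2.1
eef_pos: [0.4238, 0.2159, 0.2314]
tool_rot: [0.871, 0.492, 0.0, -0.0]
ft_force: [-0.1, -0.1, -0.3]
grip_width: 0.0641
clock: 2.9
eef_pos: [0.5989, 0.197, 0.1484]
tool_rot: [0.871, 0.491, -0.002, -0.0]
ft_force: [0.4, -0.4, 0.1]
grip_width: 0.0641
t 2.90 pos [0.5989 0.197  0.1484] psi 58.87 tilt 0.20 F [ 0.4 -0.4  0.1] w 0.0641 j1 0.32 j6 0.86
units now-axes [0.069 0.11  1.934]  turned-axes [0.063 0.106 1.935]  turn [-0.0007  0.0009 -0.0007]
top 153 163
side 273 142
```

View pics/g1.png

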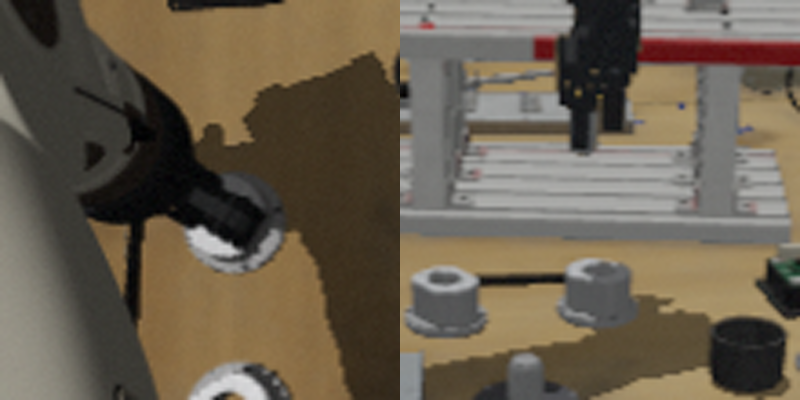

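```bash
python3 go.py .6012 .1955 .013 59;  python3 -m inch '[[0,0,0.7,0,0,0,-0.5],[0,0.05,0.8,0,0,0,-0.5],[0,0,0.8,0,0,0,-0.5],[0,0,0.8,0,0,0,-0.5],[0,0,0.8,0,0,0,-0.5],[0,0,0.7,0,0,0,-0.5],[0,0,0.3,0,0,0,-0.5],[0,0,0,0,0,0,-0.5]]';python3 go.py .6012 .1955 .013 59
```

```text
t 3.00 pos [0.5978 0.1977 0.1507] psi 58.93 tilt 0.11 F [ 0.3 -0.5  0.7] w 0.0644 j1 0.32 j6 0.86
units now-axes [2.000e-03 1.680e-01 5.507e+00]  turned-axes [-5.000e-03  1.610e-01  5.507e+00]  turn [-0.0004  0.0004 -0.0004]
clock: 3.8
eef_pos: [0.5983, 0.1973, 0.0286]
tool_rot: [0.87, 0.492, -0.001, -0.0]
ft_force: [0.1, -0.7, -0.6]
grip_width: 0.064
t 3.80 pos [0.5983 0.1973 0.0286] psi 58.98 tilt 0.09 F [ 0.1 -0.7 -0.6] w 0.0640 j1 0.32 j6 0.86
units now-axes [-0.002  0.138  0.625]  turned-axes [-0.003  0.137  0.625]  turn [-0.0003  0.0004 -0.0001]
```

```bash
python3 -m inch '[[0,0.14,0.3,0,0,0,-0.5],[0,0,0.3,0,0,0,-0.5],[0,0,0.1,0,0,0,-0.5],[0,0,0,0,0,0,-0.5],[0,0,0,0,0,0,1],[0,0,0,0,0,0,1],[0,0,0,0,0,0,1],[0,0,0,0,0,0,1]]';python3 go.py .6012 .1955 .013 59
```

```text
clock: 4.6
eef_pos: [0.603, 0.1957, 0.0119]
tool_rot: [0.871, 0.492, 0.001, 0.0]
ft_force: [0.3, 0.5, 1.8]
grip_width: 0.0471
t 4.60 pos [0.603  0.1957 0.0119] psi 58.95 tilt 0.08 F [0.3 0.5 1.8] w 0.0471 j1 0.31 j6 0.86
units now-axes [-0.044 -0.057 -0.044]  turned-axes [-0.044 -0.057 -0.043]  turn [ 0.0003 -0.0004 -0.0003]
```

```bash
python3 -m inch '[[0,0,0,0,0,0,1],[0,0,-0.2,0,0,0,1],[0,0,-0.5,0,0,0,1],[0,0,-0.7,0,0,0,1],[0,0,-0.8,0,0,0,1],[0,0,-0.8,0,0,0,1],[0,0,-0.5,0,0,0,1],[0,0,-0.1,0,0,0,1]]';python3 go.py .5115 .0042 .1 74
python3 - <<'E'
from h import *
ims=[]
for n in("top","side"):
    p,d=bot.camera(n)
    u,v=proj(n,[[.602,.197,.1]])[0].astype(int); r=35; c=p[max(v-r,0):v+r,max(u-r,0):u+r]; ims.append(cv2.resize(c,(400,400),interpolation=cv2.INTER_CUBIC)); print(n,u,v)
cv2.imwrite("pics/g2.png",np.hstack(ims))
E
```

```text
clock: 5.4
eef_pos: [0.6034, 0.1957, 0.1035]
tool_rot: [0.871, 0.492, 0.002, 0.0]
ft_force: [0.0, -0.5, -3.7]
grip_width: 0.0472
t 5.40 pos [0.6034 0.1957 0.1035] psi 58.95 tilt 0.18 F [ 0.  -0.5 -3.7] w 0.0472 j1 0.31 j6 0.86
units now-axes [-8.459  0.801  0.12 ]  turned-axes [-8.377 -1.422  0.139]  turn [ 0.0008 -0.0007 -0.0836]
top 153 163
side 273 142
```

View pics/g2.png

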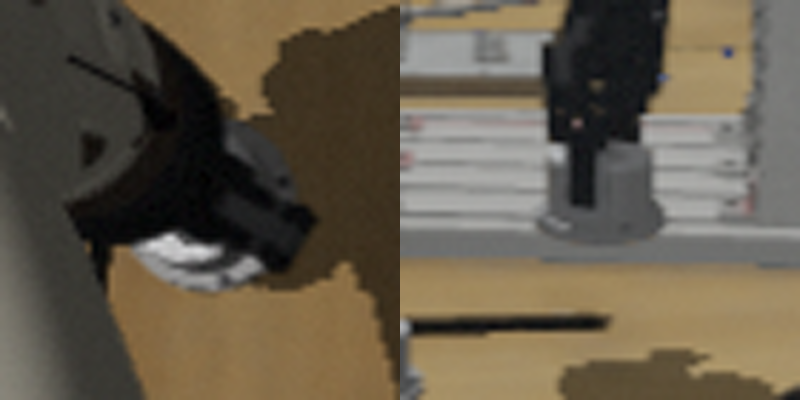

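```bash
python3 go.py .5128 .0038 .11 74; python3 -m inch '[[0,0,-0.2,0,0,-0.02,1],[0,0,-0.2,0,0,-0.03,1],[-0.6,-0.1,0,0,0,-0.033,1],[-1,-0.17,0,0,0,0,1],[-1,-0.17,0,0,0,0,1],[-1,-0.17,0,0,0,0,1],[-1,-0.17,0,0,0,0,1],[-1,-0.17,0,0,0,0,1]]';python3 go.py .5128 .0038 .11 74
```

```text
t 5.50 pos [0.6023 0.1954 0.1014] psi 58.95 tilt 0.01 F [-0.6 -0.2 -4.3] w 0.0473 j1 0.31 j6 0.86
units now-axes [-8.412  0.884 -0.344]  turned-axes [-8.353 -1.33  -0.343]  turn [ 0.     -0.     -0.0836]
clock: 6.3
eef_pos: [0.5376, 0.0673, 0.1098]
tool_rot: [0.799, 0.601, -0.001, -0.001]
ft_force: [0.4, 0.6, -3.5]
grip_width: 0.0468
t 6.30 pos [0.5376 0.0673 0.1098] psi 73.90 tilt 0.18 F [ 0.4  0.6 -3.5] w 0.0468 j1 0.12 j6 0.41
units now-axes [-2.714 -0.249 -0.005]  turned-axes [-2.714 -0.254 -0.009]  turn [-0.0009  0.0004 -0.0005]
```

```bash
python3 -m inch '[[-0.9,-0.08,0,0,0,0,1],[-0.8,-0.08,0,0,0,0,1],[-0.6,-0.06,0,0,0,0,1],[-0.3,-0.03,0,0,0,0,1],[-0.1,0,0,0,0,0,1],[0,0,0,0,0,0,1],[0,0,0,0,0,0,1],[0,0,0,0,0,0,1]]';python3 go.py .5128 .0038 .11 74
python3 - <<'E'
from h import *
ims=[]
for n in("top","side"):
    p,d=bot.camera(n); np.savez(n+"3.npz",p=p,d=d)
    u,v=proj(n,[[.511,.004,.07]])[0].astype(int); r=35; c=p[max(v-r,0):v+r,max(u-r,0):u+r]; ims.append(cv2.resize(c,(400,400),interpolation=cv2.INTER_CUBIC)); print(n,u,v)
cv2.imwrite("pics/g3.png",np.hstack(ims))
E
python3 go.py
```

```text
clock: 7.1
eef_pos: [0.515, 0.0058, 0.1113]
tool_rot: [0.799, 0.601, 0.0, 0.0]
ft_force: [-0.1, 0.6, -4.4]
grip_width: 0.0474
t 7.10 pos [0.515  0.0058 0.1113] psi 73.95 tilt 0.02 F [-0.1  0.6 -4.4] w 0.0474 j1 0.01 j6 0.29
units now-axes [-0.102 -0.061  0.052]  turned-axes [-0.102 -0.061  0.052]  turn [ 0.0001 -0.0001 -0.0003]
top 237 201
side 252 178
t 7.20 pos [0.5148 0.0057 0.1113] psi 73.95 tilt 0.01 F [-0.2 -0.3 -4.4] w 0.0468 j1 0.01 j6 0.29
units now-axes [0. 0. 0.]  turned-axes [0. 0. 0.]  turn [ 0.     -0.0001 -0.    ]
```

View pics/g3.png

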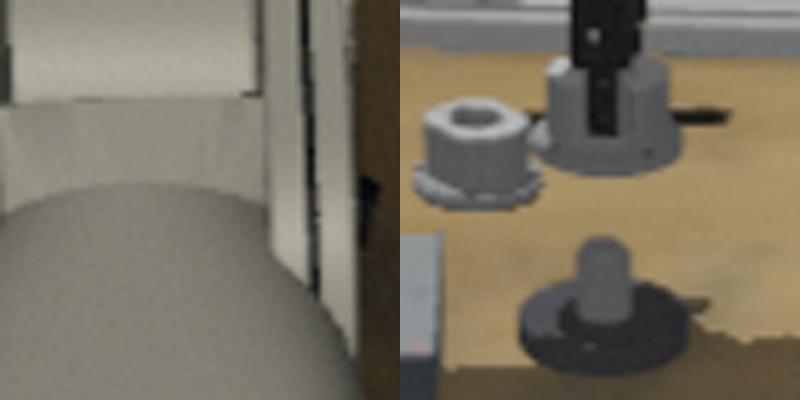

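```bash
cat > side.py <<'E'
from fit import *
def arc(n,p,cx,cy,z,R,thr,dbg,rows=None):
    """lower silhouette arc of a disc, underside at z"""
    s=4; P=cv2.resize(p,None,fx=s,fy=s,interpolation=cv2.INTER_CUBIC).astype(int)
    b=cv2.GaussianBlur(P.astype(np.uint8),(0,0),2).astype(int)
    sat=b[...,2]-b[...,0]
    m=(sat<thr).astype(np.uint8)
    ang=np.linspace(0,2*np.pi,180); C=np.c_[cx+R*np.cos(ang),cy+R*np.sin(ang),np.full(180,z)]
    uv=(proj(n,C)+.5)*s-.5; c0=uv.mean(0)
    pts=[]
    for q in uv:
        d=q-c0; L=np.linalg.norm(d); d/=L
        if d[1]<0.15: continue
        prof=[]; ts=np.arange(L-14,L+14,.25)
        val=cv2.remap(sat.astype(np.float32),(c0[0]+ts*d[0]).astype(np.float32)[None],(c0[1]+ts*d[1]).astype(np.float32)[None],1)[0]
        if val[0]>thr: continue
        k=np.argmax(val>thr)
        if k>0: pts.append(c0+ts[k]*d)
    pts=np.array(pts); W=cast(n,(pts+.5)/s-.5,z)[:,:2]
    f=least_squares(lambda v:np.hypot(*(W-v).T)-R,[cx,cy],loss="soft_l1",f_scale=.0007)
    e=np.hypot(*(W-f.x).T)-R
    x0,y0=c0.astype(int); o=P.clip(0,255).astype(np.uint8)
    for q in pts: cv2.circle(o,tuple(q.astype(int)),1,(0,0,255),-1)
    for q in uv: cv2.circle(o,tuple(q.astype(int)),1,(0,255,0),-1)
    cv2.imwrite(dbg,cv2.resize(o[y0-70:y0+70,x0-100:x0+100],(800,560)))
    return f.x,len(pts),np.abs(e).mean()
E
python3 - <<'E'
from side import *
p1=np.load("side1.npz")["p"]; p3=np.load("side3.npz")["p"]
for t in (20,30,40):
    print("base",t,arc("side",p1,.509,.0012,0,.042,t,"pics/a1.png"))
    print("hub",t,arc("side",p3,.512,.003,.0994,.036,t,"pics/a2.png"))
E
```

```text
base 20 (array([0.51017245, 0.0021169 ]), 70, np.float64(0.0005767636867755367))
hub 20 (array([0.51170014, 0.0071174 ]), 68, np.float64(0.0004903693759670127))
base 30 (array([ 5.10104902e-01, -2.27998709e-04]), 70, np.float64(0.0007203576925603876))
hub 30 (array([0.51145779, 0.00529845]), 62, np.float64(0.0003873209488119985))
base 40 (array([ 0.50983604, -0.00481397]), 69, np.float64(0.0020059718321466676))
hub 40 (array([0.51138065, 0.00355086]), 60, np.float64(0.0003143134761230457))
```

View pics/a1.png

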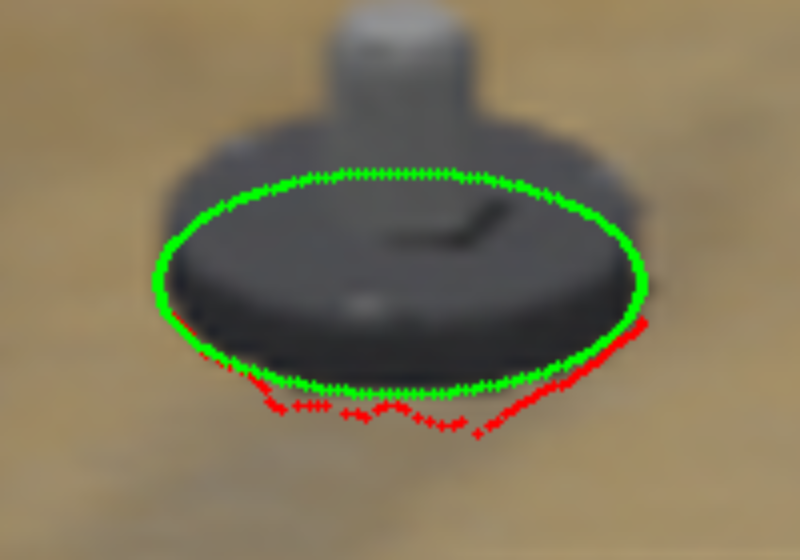

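View pics/a2.png

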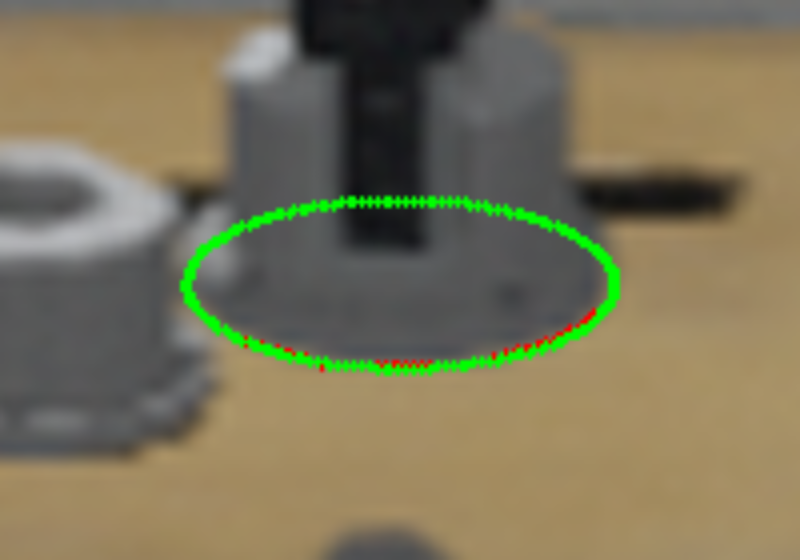

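```bash
python3 go.py .5124 .0031 .067 74; python3 -m inch '[[-0.06,-0.07,0.2,0,0,0,1],[-0.06,-0.02,0.4,0,0,0,1],[0,0,0.4,0,0,0,1],[0,0,0.4,0,0,0,1],[0,0,0.3,0,0,0,1],[0,0,0.05,0,0,0,1],[0,0,0,0,0,0,1],[0,0,0,0,0,0,1]]';python3 go.py .5124 .0031 .067 74
python3 - <<'E'
from h import *
n="side";p,d=bot.camera(n); np.savez(n+"4.npz",p=p,d=d)
u,v=proj(n,[[.511,.004,.05]])[0].astype(int); r=30; c=p[max(v-r,0):v+r,max(u-r,0):u+r]; cv2.imwrite("pics/g4.png",cv2.resize(c,(600,600),interpolation=cv2.INTER_CUBIC))
E
```

```text
t 7.20 pos [0.5148 0.0057 0.1113] psi 73.95 tilt 0.01 F [-0.2 -0.3 -4.4] w 0.0468 j1 0.01 j6 0.29
units now-axes [-0.128 -0.064  1.772]  turned-axes [-0.127 -0.064  1.772]  turn [ 0.     -0.0001 -0.0003]
clock: 8.0
eef_pos: [0.5121, 0.0029, 0.0679]
tool_rot: [0.799, 0.601, 0.0, 0.0]
ft_force: [-0.3, -0.1, -3.8]
grip_width: 0.0469
t 8.00 pos [0.5121 0.0029 0.0679] psi 73.89 tilt 0.05 F [-0.3 -0.1 -3.8] w 0.0469 j1 0.01 j6 0.29
units now-axes [0.011 0.01  0.034]  turned-axes [0.011 0.01  0.034]  turn [ 0.0002 -0.0001 -0.0006]
```

View pics/g4.png

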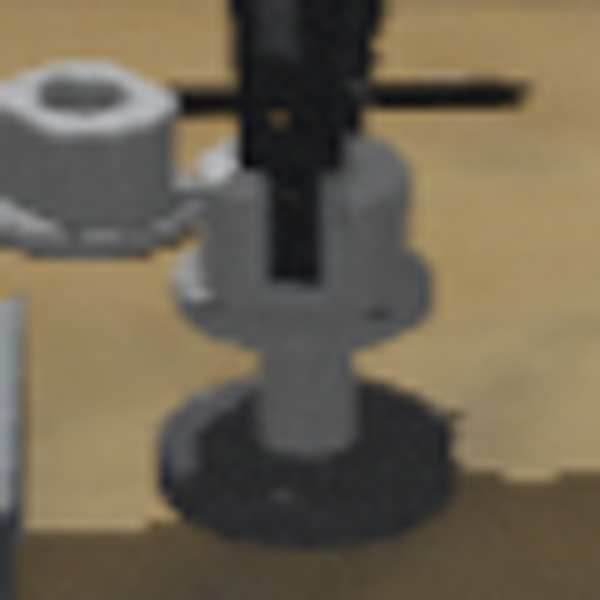

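```bash
python3 -m inch '[[0.01,0.04,0,0,0,0,1],[0,0,0.1,0,0,0,1],[0,0,0.1,0,0,0,1],[0,0,0.1,0,0,0,1],[0,0,0.1,0,0,0,1],[0,0,0.05,0,0,0,1],[0,0,0,0,0,0,1],[0,0,0,0,0,0,1]]';python3 go.py .5132 .0031 .05 74
```

```text
clock: 8.85
eef_pos: [0.5127, 0.0028, 0.0563]
tool_rot: [0.799, 0.601, -0.0, -0.0]
ft_force: [0.7, -0.3, -3.0]
grip_width: 0.047
t 8.85 pos [0.5127 0.0028 0.0563] psi 73.89 tilt 0.01 F [ 0.7 -0.3 -3. ] w 0.0470 j1 0.01 j6 0.29
units now-axes [0.016 0.018 0.25 ]  turned-axes [0.016 0.018 0.25 ]  turn [-0.      0.     -0.0006]
```

```bash
python3 -m inch '[[0.01,0.01,0.05,0,0,0,1],[0,0,0.08,0,0,0,1],[0,0,0.08,0,0,0,1],[0,0,0.08,0,0,0,1],[0,0,0,0,0,0,1],[0,0,0,0,0,0,1],[0,0,0,0,0,0,1],[0,0,0,0,0,0,1]]';python3 go.py .5132 .0031 .05 74
```

```text
clock: 9.65
eef_pos: [0.5127, 0.0031, 0.049]
tool_rot: [0.799, 0.601, -0.0, -0.0]
ft_force: [-0.8, -1.2, -3.8]
grip_width: 0.0469
t 9.65 pos [0.5127 0.0031 0.049 ] psi 73.90 tilt 0.03 F [-0.8 -1.2 -3.8] w 0.0469 j1 0.01 j6 0.29
units now-axes [ 0.006  0.018 -0.041]  turned-axes [ 0.006  0.018 -0.041]  turn [-0.0002  0.     -0.0006]
```

```bash
python3 -m inch '[[0,0,0.1,0,0,0,1],[0,0,0.15,0,0,0,1],[0,0,0.15,0,0,0,1],[0,0,0.15,0,0,0,1],[0,0,0.1,0,0,0,1],[0,0,0.05,0,0,0,1],[0,0,0,0,0,0,1],[0,0,0,0,0,0,1]]';python3 go.py .5132 .0031 .026 74
```

```text
clock: 10.45
eef_pos: [0.5127, 0.003, 0.0313]
tool_rot: [0.799, 0.601, -0.0, -0.0]
ft_force: [-0.9, 1.7, -4.5]
grip_width: 0.0469
t 10.45 pos [0.5127 0.003  0.0313] psi 73.89 tilt 0.04 F [-0.9  1.7 -4.5] w 0.0469 j1 0.01 j6 0.29
units now-axes [0.009 0.019 0.211]  turned-axes [0.009 0.019 0.211]  turn [-0.0002  0.0001 -0.0006]
```

Sliding freely; now lower to the seat and feel for contact.

```bash
python3 -m inch '[[0,0,0.08,0,0,0,1],[0,0,0.08,0,0,0,1],[0,0,0.05,0,0,0,1],[0,0,0.02,0,0,0,1],[0,0,0.02,0,0,0,1],[0,0,0.02,0,0,0,1],[0,0,0,0,0,0,1],[0,0,0,0,0,0,1]]';python3 go.py .5132 .0031 .026 74
```

```text
clock: 11.25
eef_pos: [0.513, 0.0031, 0.0259]
tool_rot: [0.799, 0.601, 0.0, 0.0]
ft_force: [-3.8, 2.1, 5.8]
grip_width: 0.0472
t 11.25 pos [0.513  0.0031 0.0259] psi 73.90 tilt 0.04 F [-3.8  2.1  5.8] w 0.0472 j1 0.01 j6 0.29
units now-axes [ 0.     0.007 -0.006]  turned-axes [ 0.     0.007 -0.006]  turn [ 0.0002 -0.0001 -0.0006]
```

```bash
python3 -m inch '[[0,0,0.02,0,0,0,1],[0,0,0.01,0,0,0,1],[0,0,0,0,0,0,1],[0,0,0,0,0,0,-0.35],[0,0,0,0,0,0,-0.35],[0,0,0,0,0,0,-0.35],[0,0,0,0,0,0,-0.35],[0,0,0,0,0,0,-0.35]]';python3 go.py .5132 .0031 .026 74
python3 - <<'E'
from h import *
n="side";p,d=bot.camera(n); np.savez(n+"5.npz",p=p,d=d)
u,v=proj(n,[[.511,.004,.05]])[0].astype(int); r=30; c=p[max(v-r,0):v+r,max(u-r,0):u+r]; cv2.imwrite("pics/g5.png",cv2.resize(c,(600,600),interpolation=cv2.INTER_CUBIC))
E
```

```text
clock: 12.05
eef_pos: [0.5131, 0.0029, 0.0239]
tool_rot: [0.799, 0.601, -0.0, 0.0]
ft_force: [-0.4, -0.6, 0.5]
grip_width: 0.0579
t 12.05 pos [0.5131 0.0029 0.0239] psi 73.88 tilt 0.02 F [-0.4 -0.6  0.5] w 0.0579 j1 0.01 j6 0.29
units now-axes [ 0.01   0.002 -0.084]  turned-axes [ 0.01   0.002 -0.084]  turn [ 0.      0.0001 -0.0006]
```

View pics/g5.png

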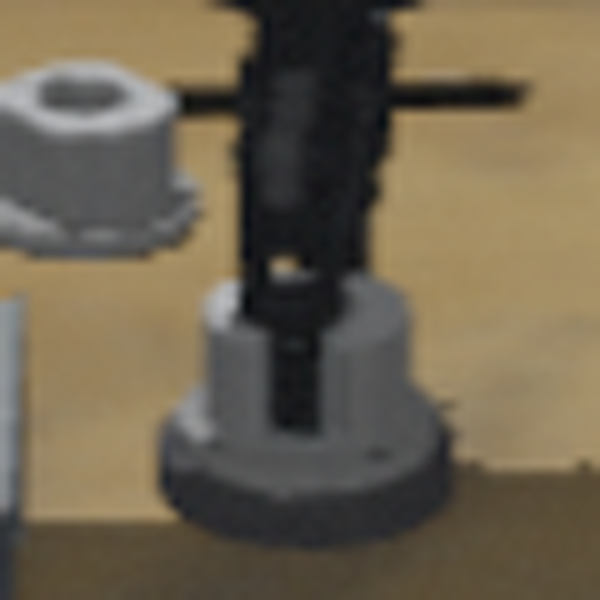

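```bash
python3 -m inch '[[0,0,-0.08,0,0,0,-0.35],[0,0,0,0,0,0,1],[0,0,0,0,0,0,1],[0,0,0,0,0,0,1],[0,0,0,0,0,0,1],[0,0,-0.1,0,0,0,1],[0,0,-0.2,0,0,0,1],[0,0,-0.3,0,0,0,1]]';python3 go.py .5132 .0031 .12 74
```

```text
clock: 12.9
eef_pos: [0.5125, 0.0032, 0.0405]
tool_rot: [0.799, 0.601, -0.001, -0.001]
ft_force: [1.7, 1.3, -4.5]
grip_width: 0.047
t 12.90 pos [0.5125 0.0032 0.0405] psi 73.90 tilt 0.09 F [ 1.7  1.3 -4.5] w 0.0470 j1 0.01 j6 0.29
units now-axes [ 0.005  0.024 -3.182]  turned-axes [ 0.006  0.029 -3.182]  turn [-0.0005  0.0001 -0.0006]
```

```bash
python3 -m inch '[[0,0,-0.4,0,0,0,1],[0,0,-0.5,0,0,0,1],[0,0,-0.6,0,0,0,1],[0,0,-0.6,0,0,0,1],[0,0,-0.5,0,0,0,1],[0,0,-0.3,0,0,0,1],[0,0,-0.1,0,0,0,1],[0,0,0,0,0,0,1]]';python3 go.py .515 -.2975 .115 74
```

```text
clock: 13.7
eef_pos: [0.5128, 0.0029, 0.1163]
tool_rot: [0.799, 0.601, -0.0, 0.0]
ft_force: [0.4, -0.5, -3.7]
grip_width: 0.047
t 13.70 pos [0.5128 0.0029 0.1163] psi 73.89 tilt 0.02 F [ 0.4 -0.5 -3.7] w 0.0470 j1 0.01 j6 0.29
units now-axes [-11.519   3.419   0.056]  turned-axes [-11.525   3.396   0.052]  turn [ 0.      0.0001 -0.0006]
```

```bash
python3 -m inch '[[-0.4,0.12,0,0,0,0,1],[-0.7,0.2,0,0,0,0,1],[-1,0.3,0,0,0,0,1],[-1,0.3,0,0,0,0,1],[-1,0.3,0,0,0,0,1],[-1,0.3,0,0,0,0,1],[-1,0.3,0,0,0,0,1],[-1,0.3,0,0,0,0,1]]';  python3 -m inch '[[-1,0.3,0,0,0,0,1],[-1,0.3,0,0,0,0,1],[-1,0.3,0,0,0,0,1],[-0.8,0.2,0,0,0,0,1],[-0.5,0.1,0,0,0,0,1],[-0.1,0,0,0,0,0,1],[0,0,0,0,0,0,1],[0,0,0,0,0,0,1]]';python3 go.py .515 -.2975 .06 74
```

```text
clock: 14.5
eef_pos: [0.5136, -0.1839, 0.1151]
tool_rot: [0.799, 0.601, -0.001, -0.001]
ft_force: [0.3, -0.9, -3.5]
grip_width: 0.0473
clock: 15.3
eef_pos: [0.5127, -0.2952, 0.1158]
tool_rot: [0.799, 0.601, -0.0, -0.001]
ft_force: [-1.1, 0.1, -3.0]
grip_width: 0.0468
t 15.30 pos [ 0.5127 -0.2952  0.1158] psi 73.94 tilt 0.07 F [-1.1  0.1 -3. ] w 0.0468 j1 -0.52 j6 -0.24
units now-axes [-0.064  0.116  2.231]  turned-axes [-0.063  0.113  2.231]  turn [-0.0003 -0.0002 -0.0003]
```

```bash
python3 -m inch '[[-0.06,0.11,0.3,0,0,0,1],[0,0,0.6,0,0,0,1],[0,0,0.8,0,0,0,1],[0,0,0.8,0,0,0,1],[0,0,0.6,0,0,0,1],[0,0,0.4,0,0,0,1],[0,0,0,0,0,0,1],[0,0,0,0,0,0,1]]';python3 go.py .515 -.2975 .016 74
python3 - <<'E'
from h import *
ims=[]
for n in("top","side"):
    p,d=bot.camera(n)
    u,v=proj(n,[[.53,-.297,.05]])[0].astype(int); r=45; c=p[max(v-r,0):v+r,max(u-r,0):u+r]; ims.append(cv2.resize(c,(400,400),interpolation=cv2.INTER_CUBIC)); print(n,u,v)
cv2.imwrite("pics/g6.png",np.hstack(ims))
E
```

```text
clock: 16.1
eef_pos: [0.5155, -0.2982, 0.0288]
tool_rot: [0.799, 0.601, 0.0, 0.0]
ft_force: [0.8, 0.4, -3.1]
grip_width: 0.0471
t 16.10 pos [ 0.5155 -0.2982  0.0288] psi 73.92 tilt 0.02 F [ 0.8  0.4 -3.1] w 0.0471 j1 -0.52 j6 -0.24
units now-axes [ 0.022 -0.029  0.51 ]  turned-axes [ 0.022 -0.029  0.51 ]  turn [ 0.0001  0.     -0.0004]
top 360 191
side 281 243
```

View pics/g6.png

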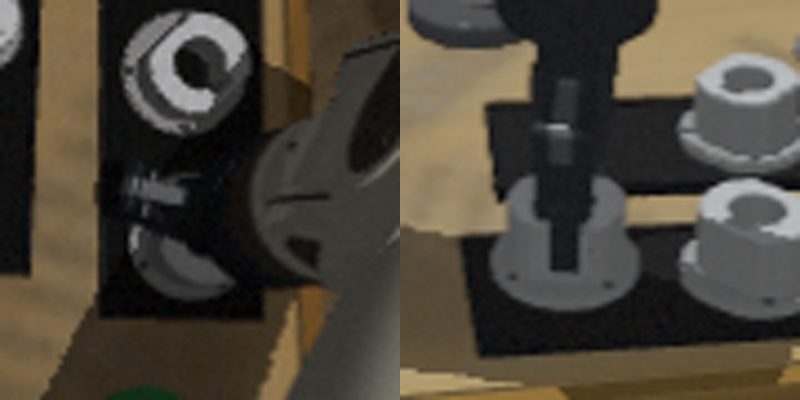

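```bash
python3 -m inch '[[0,0,0.15,0,0,0,1],[0,0,0.15,0,0,0,1],[0,0,0.1,0,0,0,1],[0,0,0.06,0,0,0,1],[0,0,0.04,0,0,0,1],[0,0,0.02,0,0,0,1],[0,0,0,0,0,0,1],[0,0,0,0,0,0,1]]';python3 go.py .515 -.2975 .016 74
```

```text
clock: 17.0
eef_pos: [0.5149, -0.2983, 0.0166]
tool_rot: [0.799, 0.601, 0.0, -0.0]
ft_force: [-4.5, 1.6, 5.6]
grip_width: 0.047
t 17.00 pos [ 0.5149 -0.2983  0.0166] psi 73.89 tilt 0.00 F [-4.5  1.6  5.6] w 0.0470 j1 -0.53 j6 -0.24
units now-axes [ 0.033 -0.006  0.023]  turned-axes [ 0.033 -0.005  0.023]  turn [-0.     -0.     -0.0006]
```

```bash
python3 -m inch '[[0,0,0,0,0,0,-0.2],[0,0,0,0,0,0,-0.35],[0,0,0,0,0,0,-0.35],[0,0,0,0,0,0,-0.35],[0,0,-0.2,0,0,0,-0.35],[0,0,-0.5,0,0,0,-0.35],[0,0,-0.8,0,0,0,-0.35],[0,0,-0.9,0,0,0,-0.35]]';python3 -m inch '[[0,0,-0.9,0,0,0,-0.5],[0.2,0,-0.7,0,0,0,-0.5],[0.6,-0.2,0,0,0,0.04,-0.5],[1,-0.2,0,0,0,0.045,-0.5],[1,0,0,0,0,0.045,-0.5],[1,0.2,0,0,0,0.045,-0.5],[1,0.3,0,0,0,0.045,-0.5],[1,0.5,0,0,0,0,-0.5]]'; python3 go.py .4676 .1942 .1 32.5
python3 - <<'E'
from h import *
p,d=bot.camera("top"); np.savez("top6.npz",p=p,d=d);q,d=bot.camera("side");cv2.imwrite("pics/t6.png",p); cv2.imwrite("pics/t6s.png",q)
E
```

```text
clock: 17.8
eef_pos: [0.515, -0.2983, 0.0766]
tool_rot: [0.799, 0.601, -0.0, -0.0]
ft_force: [-0.7, -1.7, 0.3]
grip_width: 0.0575
clock: 18.6
eef_pos: [0.606, -0.199, 0.1173]
tool_rot: [0.956, 0.294, 0.001, 0.0]
ft_force: [-0.1, -0.6, 0.6]
grip_width: 0.064
t 18.60 pos [ 0.606  -0.199   0.1173] psi 34.23 tilt 0.06 F [-0.1 -0.6  0.6] w 0.0640 j1 -0.32 j6 0.66
units now-axes [  4.271 -16.119   0.684]  turned-axes [  3.782 -16.24    0.691]  turn [ 0.0002 -0.0003  0.0096]
```

View pics/t6.png

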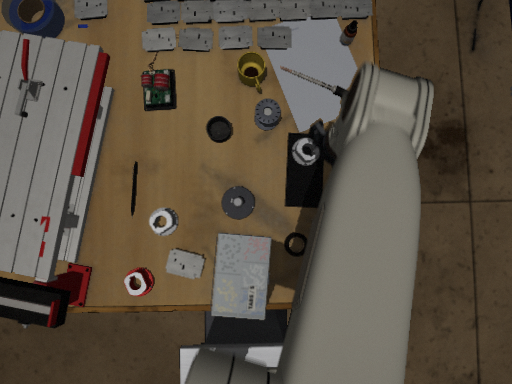

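```bash
python3 -m inch '[[0.2,-0.7,0,0,0,0.0096,-0.5],[0.23,-1,0,0,0,0,-0.5],[0.23,-1,0,0,0,0,-0.5],[0.23,-1,0,0,0,0,-0.5],[0.23,-1,0,0,0,0,-0.5],[0.23,-1,0,0,0,0,-0.5],[0.23,-1,0,0,0,0,-0.5],[0.23,-1,0,0,0,0,-0.5]]';python3 -m inch '[[0.23,-1,0,0,0,0,-0.5],[0.23,-1,0,0,0,0,-0.5],[0.23,-1,0,0,0,0,-0.5],[0.23,-1,0,0,0,0,-0.5],[0.23,-1,0,0,0,0,-0.5],[0.23,-1,0,0,0,0,-0.5],[0.23,-1,0,0,0,0,-0.5],[0.2,-0.8,0,0,0,0,-0.5]]'; python3 go.py .467 .193 .1 32.5
```

```text
clock: 19.5
eef_pos: [0.5384, -0.0135, 0.1166]
tool_rot: [0.96, 0.28, 0.0, 0.0]
ft_force: [-0.0, 0.2, -0.5]
grip_width: 0.0641
clock: 20.3
eef_pos: [0.4716, 0.1755, 0.1165]
tool_rot: [0.96, 0.281, 0.0, -0.0]
ft_force: [0.2, -0.5, 0.1]
grip_width: 0.064
t 20.30 pos [0.4716 0.1755 0.1165] psi 32.58 tilt 0.04 F [ 0.2 -0.5  0.1] w 0.0640 j1 0.36 j6 1.36
units now-axes [ 0.222 -0.691  0.661]  turned-axes [ 0.222 -0.691  0.661]  turn [ 0.     -0.0002  0.0005]
```

```bash
python3 -m inch '[[0.2,-0.5,0.2,0,0,0,-0.5],[0,-0.1,0.5,0,0,0,-0.5],[0,0,0.7,0,0,0,-0.5],[0,0,0.7,0,0,0,-0.5],[0,0,0.6,0,0,0,-0.5],[0,0,0.4,0,0,0,-0.5],[0,0,0.1,0,0,0,-0.5],[0,0,0,0,0,0,-0.5]]'; python3 go.py .467 .193 .012 32.5
python3 - <<'E'
from fit import *
p,d=bot.camera("top"); np.savez("top7.npz",p=p,d=d)
r=bore("top",p,.515,-.297,.044,110,"pics/b7.png"); print(r[:3] if r else None)
q,_=bot.camera("side"); u,v=proj("side",[[.467,.193,.04]])[0].astype(int)
cv2.imwrite("pics/t7.png",np.hstack([cv2.resize(p[100:260,120:400],(500,285)),cv2.resize(q[v-30:v+30,u-30:u+30],(285,285))]))
E
```

```text
clock: 21.1
eef_pos: [0.4685, 0.1898, 0.0355]
tool_rot: [0.96, 0.28, -0.0, 0.0]
ft_force: [-0.8, 0.1, 0.4]
grip_width: 0.0641
t 21.10 pos [0.4685 0.1898 0.0355] psi 32.54 tilt 0.03 F [-0.8  0.1  0.4] w 0.0641 j1 0.39 j6 1.39
units now-axes [ 0.018 -0.139  0.939]  turned-axes [ 0.017 -0.139  0.939]  turn [0.     0.0001 0.0002]
(array([ 0.51315837, -0.29773224]), np.float64(0.014852982368720617), np.float64(74.35655969486184))
```

View pics/t7.png

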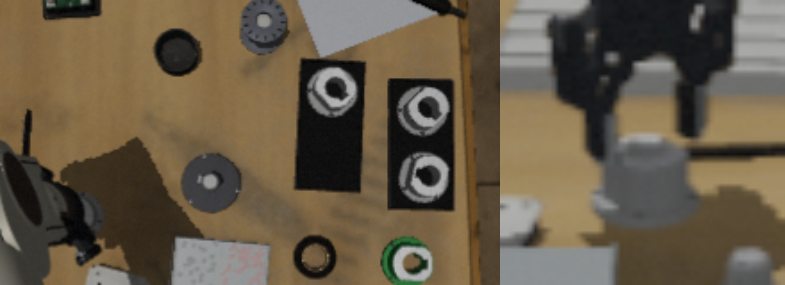

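```bash
python3 go.py .4676 .1942 .012 32.5; python3 -m inch '[[0.05,-0.1,0.2,0,0,0,-0.5],[0.02,-0.1,0.3,0,0,0,-0.5],[0,0,0.3,0,0,0,-0.5],[0,0,0.12,0,0,0,-0.5],[0,0,0,0,0,0,-0.5],[0,0,0,0,0,0,1],[0,0,0,0,0,0,1],[0,0,0,0,0,0,1]]';python3 -m inch '[[0,0,0,0,0,0,1],[0,0,0,0,0,0,1],[0,0,-0.05,0,0,0,1],[0,0,-0.3,0,0,0,1],[0,0,-0.7,0,0,0,1],[0,0,-0.9,0,0,0,1],[0,0,-0.9,0,0,0,1],[0,0,-0.7,0,0,0,1]]'; python3 go.py .5113 .0037 .12 -16
```

```text
t 21.20 pos [0.4692 0.1902 0.0363] psi 32.55 tilt 0.08 F [-0.1  0.2 -0.2] w 0.0642 j1 0.39 j6 1.39
units now-axes [ 0.031 -0.169  0.97 ]  turned-axes [ 0.032 -0.169  0.97 ]  turn [ 0.0001 -0.0004  0.0003]
clock: 22.0
eef_pos: [0.4676, 0.1953, 0.0128]
tool_rot: [0.96, 0.28, 0.0, -0.0]
ft_force: [-0.9, 0.4, -0.1]
grip_width: 0.0467
clock: 22.8
eef_pos: [0.4674, 0.1953, 0.1028]
tool_rot: [0.96, 0.28, 0.0, -0.0]
ft_force: [0.8, 0.2, -3.3]
grip_width: 0.047
t 22.80 pos [0.4674 0.1953 0.1028] psi 32.57 tilt 0.04 F [ 0.8  0.2 -3.3] w 0.0470 j1 0.40 j6 1.40
units now-axes [-2.645  7.405 -0.689]  turned-axes [ 3.801  6.884 -0.688]  turn [-1.000e-04 -2.000e-04  2.698e-01]
```

```bash
python3 -m inch '[[0,0,-0.2,0,0,0.03,1],[0,0,-0.1,0,0,0.045,1],[0,0,0,0,0,0.045,1],[0,0,0,0,0,0.045,1],[0,0,0,0,0,0.045,1],[0.2,0.3,0,0,0,0.045,1],[0.4,0.7,0,0,0,0.0148,1],[0.5,0.9,0,0,0,0,1]]'; python3 go.py .5115 .0046 .115 -16
```

```text
clock: 23.6
eef_pos: [0.483, 0.1431, 0.109]
tool_rot: [0.99, -0.139, -0.0, -0.0]
ft_force: [-0.4, -0.7, -2.3]
grip_width: 0.0469
t 23.60 pos [0.483  0.1431 0.109 ] psi -15.92 tilt 0.02 F [-0.4 -0.7 -2.3] w 0.0469 j1 0.29 j6 2.14
units now-axes [ 2.617  5.013 -0.242]  turned-axes [ 2.624  5.01  -0.241]  turn [-0.      0.0001  0.0004]
```

```bash
python3 -m inch '[[0.5,0.9,-0.1,0,0,0,1],[0.5,0.9,-0.1,0,0,0,1],[0.5,0.9,0,0,0,0,1],[0.5,0.9,0,0,0,0,1],[0.4,0.8,0,0,0,0,1],[0.2,0.5,0,0,0,0,1],[0,0.1,0,0,0,0,1],[0,0,0,0,0,0,1]]'; python3 go.py .5115 .0046 .068 -16
```

```text
clock: 24.4
eef_pos: [0.5107, 0.005, 0.1138]
tool_rot: [0.99, -0.139, -0.0, -0.0]
ft_force: [-0.4, 0.4, -2.3]
grip_width: 0.0469
t 24.40 pos [0.5107 0.005  0.1138] psi -16.03 tilt 0.05 F [-0.4  0.4 -2.3] w 0.0469 j1 0.01 j6 1.86
units now-axes [0.038 0.007 1.83 ]  turned-axes [0.036 0.006 1.83 ]  turn [-0.0001  0.0003 -0.0001]
```

```bash
python3 -m inch '[[0.03,0,0.2,0,0,0,1],[0,0,0.4,0,0,0,1],[0,0,0.4,0,0,0,1],[0,0,0.4,0,0,0,1],[0,0,0.3,0,0,0,1],[0,0,0.1,0,0,0,1],[0,0,0,0,0,0,1],[0,0,0,0,0,0,1]]';python3 go.py .5115 .0046 .068 -16
python3 - <<'E'
from h import *
n="side";p,d=bot.camera(n); np.savez(n+"8.npz",p=p,d=d)
u,v=proj(n,[[.511,.004,.05]])[0].astype(int); r=30; c=p[max(v-r,0):v+r,max(u-r,0):u+r]; cv2.imwrite("pics/g8.png",cv2.resize(c,(600,600),interpolation=cv2.INTER_CUBIC))
E
```

```text
clock: 25.2
eef_pos: [0.5122, 0.0046, 0.069]
tool_rot: [0.99, -0.139, 0.0, -0.0]
ft_force: [0.5, -0.5, -2.3]
grip_width: 0.0471
t 25.20 pos [0.5122 0.0046 0.069 ] psi -16.00 tilt 0.03 F [ 0.5 -0.5 -2.3] w 0.0471 j1 0.01 j6 1.86
units now-axes [-0.027  0.008  0.04 ]  turned-axes [-0.027  0.008  0.04 ]  turn [-0.     -0.0002 -0.    ]
```

View pics/g8.png

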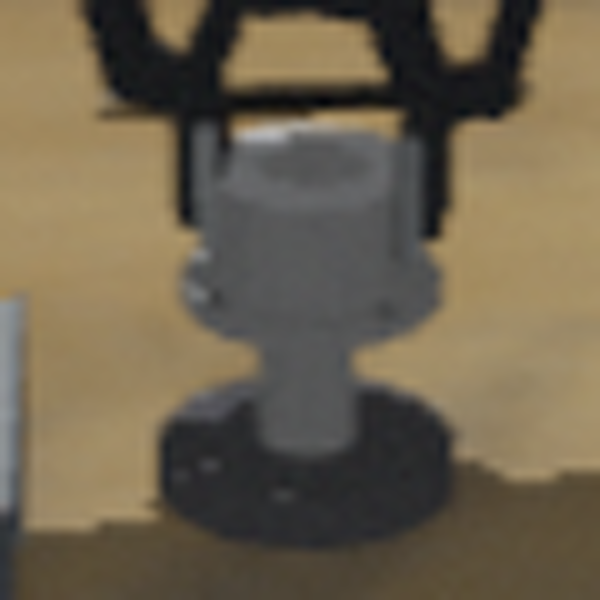

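Side view: flange spans columns 180–441 and the base 160–455 in the crop, so they line up to under 1 mm. Lowering.

```bash
python3 -m inch '[[-0.02,0.01,0.1,0,0,0,1],[0,0,0.1,0,0,0,1],[0,0,0.1,0,0,0,1],[0,0,0.1,0,0,0,1],[0,0,0.1,0,0,0,1],[0,0,0.1,0,0,0,1],[0,0,0,0,0,0,1],[0,0,0,0,0,0,1]]';python3 go.py .5115 .0046 .05 -16
```

```text
clock: 26.05
eef_pos: [0.5113, 0.0046, 0.0537]
tool_rot: [0.99, -0.139, -0.0, 0.0]
ft_force: [0.6, -0.2, -2.9]
grip_width: 0.0468
t 26.05 pos [0.5113 0.0046 0.0537] psi -15.99 tilt 0.01 F [ 0.6 -0.2 -2.9] w 0.0468 j1 0.01 j6 1.86
units now-axes [ 0.009 -0.004  0.148]  turned-axes [ 0.009 -0.004  0.148]  turn [0.     0.0001 0.    ]
```

```bash
python3 -m inch '[[0,0,0.08,0,0,0,1],[0,0,0.08,0,0,0,1],[0,0,0.06,0,0,0,1],[0,0,0,0,0,0,1],[0,0,0,0,0,0,1],[0,0,0,0,0,0,1],[0,0,0,0,0,0,1],[0,0,0,0,0,0,1]]';python3 go.py .5115 .0046 .0268 -16
```

```text
clock: 26.85
eef_pos: [0.5114, 0.0045, 0.0484]
tool_rot: [0.99, -0.139, 0.0, 0.0]
ft_force: [0.2, -0.1, -2.7]
grip_width: 0.0466
t 26.85 pos [0.5114 0.0045 0.0484] psi -16.00 tilt 0.01 F [ 0.2 -0.1 -2.7] w 0.0466 j1 0.01 j6 1.86
units now-axes [ 0.004 -0.004  0.863]  turned-axes [ 0.004 -0.004  0.863]  turn [-0. -0. -0.]
```

Past the key top (underside is about 0.036, key top 0.040) with no contact force.

```bash
python3 -m inch '[[0,0,0.1,0,0,0,1],[0,0,0.15,0,0,0,1],[0,0,0.15,0,0,0,1],[0,0,0.15,0,0,0,1],[0,0,0.1,0,0,0,1],[0,0,0.05,0,0,0,1],[0,0,0,0,0,0,1],[0,0,0,0,0,0,1]]';python3 go.py .5115 .0046 .0268 -16; python3 -m inch '[[0,0,0.08,0,0,0,1],[0,0,0.06,0,0,0,1],[0,0,0.04,0,0,0,1],[0,0,0.03,0,0,0,1],[0,0,0.02,0,0,0,1],[0,0,0,0,0,0,1],[0,0,0,0,0,0,1],[0,0,0,0,0,0,1]]';python3 go.py .5115 .0046 .0268 -16
```

```text
clock: 27.65
eef_pos: [0.5114, 0.0045, 0.0309]
tool_rot: [0.99, -0.139, 0.0, -0.0]
ft_force: [-0.4, 0.8, -3.2]
grip_width: 0.047
t 27.65 pos [0.5114 0.0045 0.0309] psi -16.00 tilt 0.01 F [-0.4  0.8 -3.2] w 0.0470 j1 0.01 j6 1.86
units now-axes [ 0.004 -0.003  0.162]  turned-axes [ 0.004 -0.003  0.162]  turn [-0. -0.  0.]
clock: 28.45
eef_pos: [0.5114, 0.0045, 0.0267]
tool_rot: [0.99, -0.139, 0.0, -0.0]
ft_force: [-3.9, -0.9, 9.5]
grip_width: 0.0469
t 28.45 pos [0.5114 0.0045 0.0267] psi -16.00 tilt 0.05 F [-3.9 -0.9  9.5] w 0.0469 j1 0.01 j6 1.86
units now-axes [ 0.004 -0.004 -0.003]  turned-axes [ 0.004 -0.004 -0.003]  turn [-0.0001 -0.0003  0.    ]
```

Contact came at the expected seat height. As before, I'll release briefly, look, and regrip.

```bash
python3 -m inch '[[0,0,0,0,0,0,1],[0,0,0,0,0,0,-0.35],[0,0,0,0,0,0,-0.35],[0,0,0,0,0,0,-0.35],[0,0,0,0,0,0,-0.35],[0,0,0,0,0,0,-0.35],[0,0,0,0,0,0,-0.35],[0,0,0,0,0,0,-0.35]]';python3 go.py
python3 - <<'E'
from h import *
n="side";p,d=bot.camera(n)
u,v=proj(n,[[.511,.004,.05]])[0].astype(int); r=30; c=p[max(v-r,0):v+r,max(u-r,0):u+r]; cv2.imwrite("pics/g9.png",cv2.resize(c,(600,600),interpolation=cv2.INTER_CUBIC))
E
```

```text
clock: 29.25
eef_pos: [0.5113, 0.0045, 0.025]
tool_rot: [0.99, -0.139, -0.0, 0.0]
ft_force: [-0.0, -0.1, 0.9]
grip_width: 0.0578
t 29.25 pos [0.5113 0.0045 0.025 ] psi -16.00 tilt 0.01 F [-0.  -0.1  0.9] w 0.0578 j1 0.01 j6 1.86
units now-axes [0. 0. 0.]  turned-axes [0. 0. 0.]  turn [0.     0.0001 0.    ]
```

View pics/g9.png

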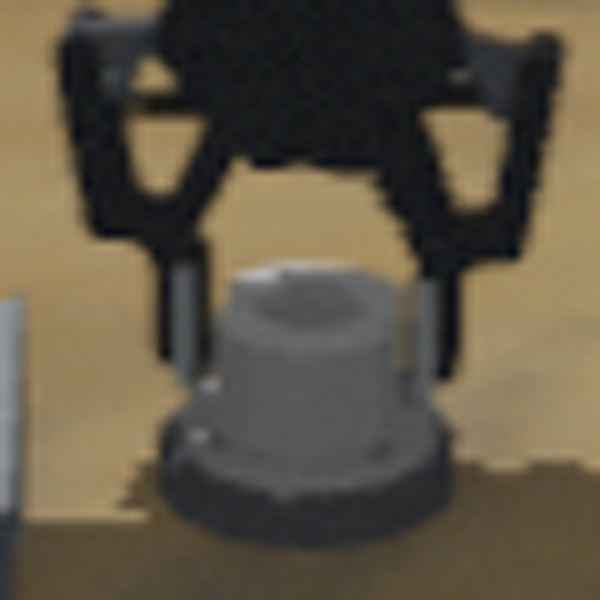

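```bash
python3 -m inch '[[0,0,-0.06,0,0,0,-0.35],[0,0,0,0,0,0,1],[0,0,0,0,0,0,1],[0,0,0,0,0,0,1],[0,0,0,0,0,0,1],[0,0,-0.1,0,0,0,1],[0,0,-0.2,0,0,0,1],[0,0,-0.3,0,0,0,1]]';python3 go.py; python3 -m inch '[[0,0,-0.4,0,0,0,1],[0,0,-0.5,0,0,0,1],[0,0,-0.6,0,0,0,1],[0,0,-0.6,0,0,0,1],[0,0,-0.5,0,0,0,1],[0,0,-0.3,0,0,0,1],[0,0,-0.1,0,0,0,1],[0,0,0,0,0,0,1]]';python3 go.py .5442 -.1645 .115 -16
```

```text
clock: 30.1
eef_pos: [0.5104, 0.0045, 0.041]
tool_rot: [0.99, -0.139, -0.001, 0.0]
ft_force: [0.1, -0.0, -2.1]
grip_width: 0.047
t 30.10 pos [0.5104 0.0045 0.041 ] psi -16.00 tilt 0.13 F [ 0.1 -0.  -2.1] w 0.0470 j1 0.01 j6 1.86
units now-axes [0. 0. 0.]  turned-axes [0. 0. 0.]  turn [0.0002 0.0007 0.    ]
clock: 30.9
eef_pos: [0.5115, 0.0045, 0.1169]
tool_rot: [0.99, -0.139, 0.0, -0.0]
ft_force: [-0.6, -0.0, -2.6]
grip_width: 0.0469
t 30.90 pos [0.5115 0.0045 0.1169] psi -16.00 tilt 0.04 F [-0.6 -0.  -2.6] w 0.0469 j1 0.01 j6 1.86
units now-axes [3.123 6.139 0.076]  turned-axes [3.123 6.139 0.075]  turn [-0.0001 -0.0002  0.    ]
```

```bash
python3 -m inch '[[0.2,0.4,0,0,0,0,1],[0.45,0.9,0,0,0,0,1],[0.5,1,0,0,0,0,1],[0.5,1,0,0,0,0,1],[0.5,1,0,0,0,0,1],[0.5,0.9,0,0,0,0,1],[0.35,0.7,0,0,0,0,1],[0.12,0.24,0,0,0,0,1]]';python3 -m inch '[[0,0,0.3,0,0,0,1],[0,0,0.5,0,0,0,1],[0,0,0.7,0,0,0,1],[0,0,0.8,0,0,0,1],[0,0,0.7,0,0,0,1],[0,0,0.4,0,0,0,1],[0,0,0.1,0,0,0,1],[0,0,0,0,0,0,1]]';python3 go.py .5442 -.1645 .0168 -16
python3 - <<'E'
from h import *
n="side";p,d=bot.camera(n)
u,v=proj(n,[[.56,-.165,.04]])[0].astype(int); r=40; c=p[max(v-r,0):v+r,max(u-r,0):u+r]; cv2.imwrite("pics/g10.png",cv2.resize(c,(600,600),interpolation=cv2.INTER_CUBIC))
E
```

```text
clock: 31.7
eef_pos: [0.5436, -0.1671, 0.1155]
tool_rot: [0.99, -0.141, -0.001, 0.0]
ft_force: [0.1, -0.0, -2.6]
grip_width: 0.0465
clock: 32.5
eef_pos: [0.5437, -0.1639, 0.0286]
tool_rot: [0.99, -0.139, -0.001, -0.0]
ft_force: [0.7, -0.5, -2.8]
grip_width: 0.0469
t 32.50 pos [ 0.5437 -0.1639  0.0286] psi -15.95 tilt 0.06 F [ 0.7 -0.5 -2.8] w 0.0469 j1 -0.29 j6 1.56
units now-axes [0.027 0.019 0.473]  turned-axes [0.027 0.019 0.473]  turn [-0.      0.0003  0.0003]
```

View pics/g10.png

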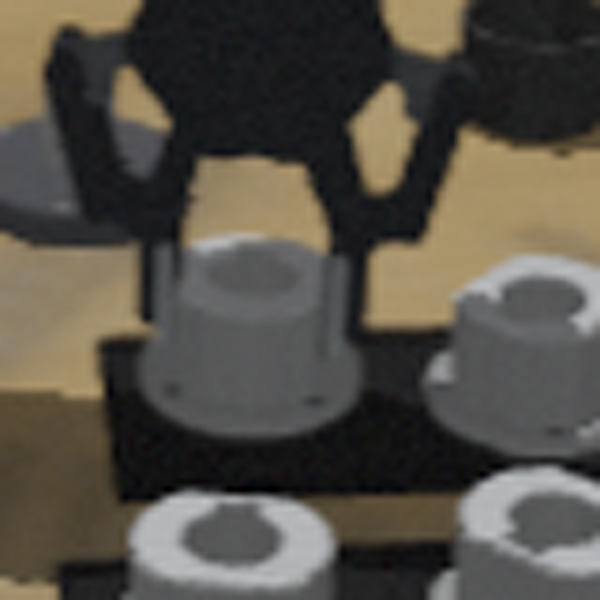

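```bash
python3 -m inch '[[0.02,0,0.15,0,0,0,1],[0,0,0.15,0,0,0,1],[0,0,0.1,0,0,0,1],[0,0,0.06,0,0,0,1],[0,0,0.03,0,0,0,1],[0,0,0.02,0,0,0,1],[0,0,0,0,0,0,1],[0,0,0,0,0,0,1]]';python3 go.py
```

```text
clock: 33.35
eef_pos: [0.5443, -0.1647, 0.0171]
tool_rot: [0.99, -0.139, 0.0, 0.0]
ft_force: [-3.9, 0.2, 6.3]
grip_width: 0.0471
t 33.35 pos [ 0.5443 -0.1647  0.0171] psi -16.01 tilt 0.01 F [-3.9  0.2  6.3] w 0.0471 j1 -0.29 j6 1.56
units now-axes [0. 0. 0.]  turned-axes [0. 0. 0.]  turn [ 0.     -0.0001 -0.    ]
```

Resting on the floor with about 9 N. Release, rise straight up, then move back towards the robot for a clear view.

```bash
python3 -m inch '[[0,0,0,0,0,0,-0.2],[0,0,0,0,0,0,-0.35],[0,0,0,0,0,0,-0.35],[0,0,0,0,0,0,-0.35],[0,0,-0.2,0,0,0,-0.35],[0,0,-0.5,0,0,0,-0.35],[0,0,-0.8,0,0,0,-0.35],[0,0,-0.9,0,0,0,-0.35]]';python3 -m inch '[[0,0,-1,0,0,0,-0.35],[0,0,-1,0,0,0,-0.35],[0,-0.3,-0.8,0,0,0,-0.35],[-0.2,-0.8,0,0,0,0,-0.35],[-0.3,-1,0,0,0,0,-0.35],[-0.3,-1,0,0,0,0,-0.35],[-0.3,-1,0,0,0,0,-0.35],[-0.3,-1,0,0,0,0,-0.35]]';python3 -m inch '[[-0.3,-1,0,0,0,0,-0.35],[-0.3,-1,0,0,0,0,-0.35],[-0.3,-1,0,0,0,0,-0.35],[-0.3,-1,0,0,0,0,-0.35],[-0.5,-0.5,0,0,0,0,-0.35],[0,0,0,0,0,0,-0.35],[0,0,0,0,0,0,-0.35],[0,0,0,0,0,0,-0.35]]';python3 go.py
python3 - <<'E'
from fit import *
p,d=bot.camera("top");q,_=bot.camera("side");cv2.imwrite("pics/e1.png",p); cv2.imwrite("pics/e2.png",q)
for x,y in [(.513,-.298),(.544,-.165),(.6387,-.1716),(.6088,-.3005)]:
    r=bore("top",p,x,y,.044,110,"pics/bx.png"); print(r[:3] if r else None)
W=zmap("top",d)
E
```

```text
clock: 34.15
eef_pos: [0.5442, -0.1646, 0.0774]
tool_rot: [0.99, -0.139, -0.0, -0.0]
ft_force: [0.7, 0.1, 0.2]
grip_width: 0.0577
clock: 34.95
eef_pos: [0.5462, -0.0315, 0.1477]
tool_rot: [0.99, -0.139, 0.001, -0.0]
ft_force: [-0.3, -0.3, -0.4]
grip_width: 0.0579
clock: 35.75
eef_pos: [0.5366, 0.0867, 0.1469]
tool_rot: [0.99, -0.14, 0.001, -0.0]
ft_force: [-0.4, 0.7, -0.5]
grip_width: 0.0574
t 35.75 pos [0.5366 0.0867 0.1469] psi -16.05 tilt 0.06 F [-0.4  0.7 -0.5] w 0.0574 j1 0.16 j6 2.01
units now-axes [0. 0. 0.]  turned-axes [0. 0. 0.]  turn [-0.     -0.0003  0.    ]
(array([ 0.51317976, -0.29777161]), np.float64(0.015023204268065799), np.float64(74.46230520753328))
(array([ 0.54489783, -0.16518168]), np.float64(0.01481859707565927), np.float64(75.42612503687931))
(array([ 0.63867078, -0.17164178]), np.float64(0.015051078548289331), np.float64(-139.50516024845845))
(array([ 0.60877349, -0.30050601]), np.float64(0.015220722693280068), np.float64(-137.1600210609628))
```

View pics/e1.png

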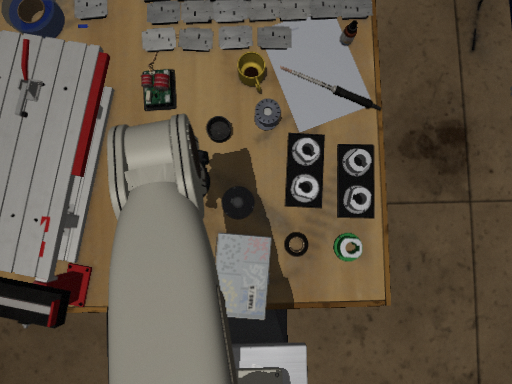

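View pics/e2.png

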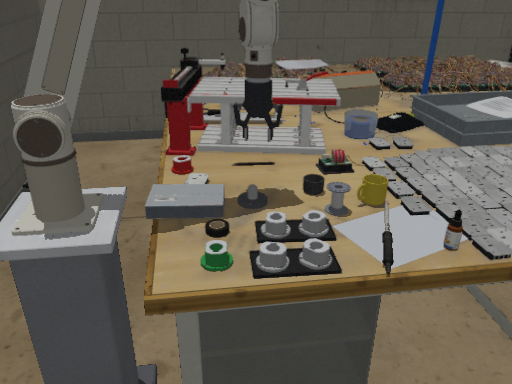

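```bash
python3 -c "
from workcell import bot
print(bot.job_done())"
```

```text
the job is handed in; nothing more can be done
None
```

Both hubs were test-seated on the spindle and set down in their matching trays, flat-keyway hub first, and the job was handed in after about 36 s of the 72 s allowed.

- **Seating:** Each hub slid over the key with almost no side force and met the base at the expected height, with about 10–13 N of contact. I then opened the fingers briefly; the side view showed each flange flush on the base before I regripped and lifted.
- **Placing:** Each hub was lowered until it rested on the tray floor (about 9 N), released, and the gripper drawn straight up.
- **Final top view:** The flat-keyway hub stands at (0.513, -0.298), about 2 mm from its target. The rounded-side hub stands at (0.545, -0.165), about 1 mm off. Both stand upright on their flanges.
- **Bystanders:** The sample hubs measure where they were at the start. By eye in the final pictures, the other bench items also look unmoved. The gripper is clear of everything.
- **Disagreement:** The side camera read positions about 2–3 mm off the top camera. I relied on the top camera, and the robot's readings at the tray agreed with it to well under 1 mm.

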